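# Snap the glaze tub's lid shut around its rim

### The arm

A 7-joint arm with a two-finger parallel gripper is mounted at the origin on the work surface. World frame = base frame: x ahead of the robot, y to its left, z up, the work surface at z = 0. Lengths are in m, angles in rad, forces in N, time in s.
With the tool pointing down it reaches from about 0.4 to 0.875 m from the base axis. Payload 4.4 kg.
Tool frame: the origin (TCP) lies between the finger pads; the fingertips stand 17 mm ahead of it and the grasp point (between the pads) lies 2 mm behind it; z points along the fingers, y is the direction in which the jaws open and shut (so a half turn about z gives the same grasp; the last joint's range is limited). The gripper opens to 85 mm and grips with 20 to 120 N. Pads are 22 mm wide; open, the fingers measure 114 mm over their backs; the gripper's body (76 mm by 85 mm) begins 54 mm behind the grasp point. The pads swing forward as they close: fully open they stand 13 mm farther back than shut.
Start: joints at [-1.249, 0.628, 0.038, 1.517, -0.027, 0.996, -0.02], TCP at [0.246, 0.602, 0.248] pointing down, gripper open.
Joint ranges: [-3.06, 3.06], [-0.37, 2.12], [-1.25, 1.32], [0.18, 2.47], [-1.1, 4.24], [0.23, 1.98], [-2.94, 2.94]. Speed limits (rad/s): [2.57, 2.57, 3.14, 3.14, 3.14, 3.14, 3.14].

### API

Orientations are given as a rotation vector (axis times angle).
In Python, from station import ctrl gives the robot as it stands.
- The arm moves only by the tool servo_tool, never from a script. Its arguments are lists of equal length, an entry for each row: "angular": the turn, a rotation vector about the tool's x, y, z in degrees, a list of three; "dp": the shift along the tool's x, y, z in m, a list of three; "gripper": the gripper's target within -1 to 1 (fully open at 1, half-way at 0, shut at -1). In form: {"angular": [[rx, ry, rz], ...], "dp": [[dx, dy, dz], ...], "gripper": [gripper, ...]}. A call has 1 to 5 rows; each row shifts and turns the commanded pose from where the row before left it, along the tool's axes as they then stand; what a row does not reach is not made up. A row lasts 1/12 s, in which the tool goes at most 41.7 mm and 7.16 degrees, less where a joint would pass 70% of its speed; a pose out of reach is approached as far as the arm can. A call with a gripper value outside its range is refused whole. The fingers move at their own pace and stop on an object; the grip force is fixed at half the most. Time passes only in rows, so rows that do not move let the fingers close. It gives the time, the measured TCP pose, the force and the opening at its end, in the units of the state.
- ctrl.get_obs(): the state, without advancing time (a new reading comes with each control period).
- ctrl.grab_frame(name): name is "scene" or "side" or "wrist"; returns (picture, depth): 384x512x3 uint8, red, green, blue; 384x512 float32, m along the optical axis (not along the pixel's ray), 0 where there is no reading.
- ctrl.calibration(name): a dict with "fx", "fy", "cx", "cy" (pixels), "T" (4x4, takes a point from camera to world coordinates); the wrist camera has in their place "mount" (4x4, takes a point from camera to tool coordinates, whose origin is the TCP and whose axes are the flange's). Camera axes: x right, y down, z forward; pixel columns grow to the right and rows downward; lengths in m; the calibration is good to about 2 mm. A picture is of the moment at which its call begins: read the wrist's pose just before it. calibration takes no time and is no camera call.
- ctrl.job_done(): hands the job in, once; it reports no verdict.
The state is a dict: "t": time; "joint_positions": joint angles; "qd": joint speeds; "joint_torque": joint torques, N m; "position": TCP position; "eef_rot": TCP orientation; "wrist_force": force on the tool from outside, world axes, zero at the start; "ft_torque": the same for the moment, N m; "gripper_width": opening from 0.0 (shut) to 1.0 (fully open).
Only numpy, scipy, OpenCV 4.12 (cv2) and the standard library are available. Lean on these libraries where they do the work, as an engineer would, in place of code of your own. Each camera call takes 0.05 s, during which the arm holds its last target.

### The job

The lid is only resting on the big glaze tub: press down all around its rim with the fingertips until every one of its six sections has clicked shut and lies flush. Do not pick anything up: leave the tub standing where it is, the test tile lying on the middle of the lid and the other things on the table undisturbed, then take the hand away.

Things in the scene. Friction and masses are not known exactly. Their poses are not given: they have to be found in the camera images.
- tub: big glaze tub, white, full (2.6 kg), loose; 132 mm wide at the foot, 156 at the top; wire handle hangs down one side. Grey lid 172 mm across; its shut rim is 136 mm above the table (outer bead 137). Origin: centre of the underside, z up. Radial slots (6 mm) cut the lid's rim into six 60-degree sections; section k is centred at k x 60 degrees, counter-clockwise from above, from the tub's x axis
- lid_middle (a point): centre of the lid's round middle panel (116 mm across inside, flat, rigid), on its upper face, 131 mm above the tub's underside and 5 mm below the shut rim; a test tile lies on it
- tile: fired glaze test tile, buff clay partly glazed grey-green, 45 x 45 x 6 mm, lying loose on the lid's middle panel. Origin: centre of its underside; z up
- cup: matte black stoneware cup, 80 mm across the rim, 85 mm tall, standing near the tub. Origin: centre of its underside
- scoop: white enamel measuring scoop with a dark rim, chipped; bowl 66 mm across and 42 mm tall, straight handle reaching 125 mm from the bowl's centre along its x axis; stands near the tub. Origin: centre of the bowl's underside
- vase: raw terracotta bud vase, 72 mm at the belly, 130 mm tall, narrow neck. Origin: centre of its underside
- spoon_rest: white porcelain spoon rest, shallow round dish 94 mm across and 14 mm high with a flat 40 mm tab along its -x axis. Origin: centre of the dish's underside
- jar: small closed glaze jar, white with a grey screw cap, 72 mm across, 88 mm tall; its cap is already on. Origin: centre of its underside
- tongs: red-enamelled steel dipping tongs lying flat, 210 mm long (along x), up to 75 mm wide, 8 mm high. Origin: middle of their length, on the table
- rim_0 (a joint): angle of the lid's rim section 0, rad: 0 standing up, outer edge about 7 mm proud; 0.22 shut, level (it hinges along its inner side, 54 mm from the tub's axis). Pressed past about 0.14 it clicks shut and stays; let go before that it springs back up. Needs about 8 N straight down at rim_0_top, less farther out, more farther in; shut, it bears rigidly on the tub
- rim_0_top (a point): point on the upper face of rim section 0, half-way along its arc, 76 mm from the tub's axis and 10 mm in from its outer edge (the section is 26 mm wide, 60 to 86 mm from the axis); 136 mm above the table when shut, about 5 mm higher when standing up
- rim_1 (a joint): angle of the lid's rim section 1, rad: 0 standing up, outer edge about 7 mm proud; 0.22 shut, level (it hinges along its inner side, 54 mm from the tub's axis). Pressed past about 0.14 it clicks shut and stays; let go before that it springs back up. Needs about 8 N straight down at rim_1_top, less farther out, more farther in; shut, it bears rigidly on the tub
- rim_1_top (a point): point on the upper face of rim section 1, half-way along its arc, 76 mm from the tub's axis and 10 mm in from its outer edge (the section is 26 mm wide, 60 to 86 mm from the axis); 136 mm above the table when shut, about 5 mm higher when standing up
- rim_2 (a joint): angle of the lid's rim section 2, rad: 0 standing up, outer edge about 7 mm proud; 0.22 shut, level (it hinges along its inner side, 54 mm from the tub's axis). Pressed past about 0.14 it clicks shut and stays; let go before that it springs back up. Needs about 8 N straight down at rim_2_top, less farther out, more farther in; shut, it bears rigidly on the tub
- rim_2_top (a point): point on the upper face of rim section 2, half-way along its arc, 76 mm from the tub's axis and 10 mm in from its outer edge (the section is 26 mm wide, 60 to 86 mm from the axis); 136 mm above the table when shut, about 5 mm higher when standing up
- rim_3 (a joint): angle of the lid's rim section 3, rad: 0 standing up, outer edge about 7 mm proud; 0.22 shut, level (it hinges along its inner side, 54 mm from the tub's axis). Pressed past about 0.14 it clicks shut and stays; let go before that it springs back up. Needs about 8 N straight down at rim_3_top, less farther out, more farther in; shut, it bears rigidly on the tub
- rim_3_top (a point): point on the upper face of rim section 3, half-way along its arc, 76 mm from the tub's axis and 10 mm in from its outer edge (the section is 26 mm wide, 60 to 86 mm from the axis); 136 mm above the table when shut, about 5 mm higher when standing up
- rim_4 (a joint): angle of the lid's rim section 4, rad: 0 standing up, outer edge about 7 mm proud; 0.22 shut, level (it hinges along its inner side, 54 mm from the tub's axis). Pressed past about 0.14 it clicks shut and stays; let go before that it springs back up. Needs about 8 N straight down at rim_4_top, less farther out, more farther in; shut, it bears rigidly on the tub
- rim_4_top (a point): point on the upper face of rim section 4, half-way along its arc, 76 mm from the tub's axis and 10 mm in from its outer edge (the section is 26 mm wide, 60 to 86 mm from the axis); 136 mm above the table when shut, about 5 mm higher when standing up
- rim_5 (a joint): angle of the lid's rim section 5, rad: 0 standing up, outer edge about 7 mm proud; 0.22 shut, level (it hinges along its inner side, 54 mm from the tub's axis). Pressed past about 0.14 it clicks shut and stays; let go before that it springs back up. Needs about 8 N straight down at rim_5_top, less farther out, more farther in; shut, it bears rigidly on the tub
- rim_5_top (a point): point on the upper face of rim section 5, half-way along its arc, 76 mm from the tub's axis and 10 mm in from its outer edge (the section is 26 mm wide, 60 to 86 mm from the axis); 136 mm above the table when shut, about 5 mm higher when standing up

How it is judged:
At the end, for the whole second after the job is handed in: All six rim sections shut (angle above 0.19 rad); tub upright, still, within 30 mm of its start; test tile flat and still on the lid's middle panel, within 40 mm of its centre; cup, scoop, vase, spoon rest, jar and tongs each within 30 mm of their starts (value of joint each of rim_0, rim_1, rim_2, rim_3, rim_4, rim_5 above 0.19 rad and distance of each of tub, cup, scoop, vase, spoon_rest, jar, tongs from where it was at the start of the episode below 0.03 m and angle between tub's own z axis and vertical below 0.05 rad and linear speed of each of tub, tile below 0.02 m/s and horizontal distance between tile and lid_middle below 0.04 m and z of tile in the frame of tub between 0.127 and 0.136 m and angle between tile's own z axis and vertical below 0.1 rad); the robot touches nothing.
It fails at once if the tub is lifted or tipped (height (world z) of tub above 0.012 m or angle between tub's own z axis and vertical above 0.15 rad).
It fails at once if the tub is shoved along the table by more than 50 mm (distance of tub from where it was at the start of the episode above 0.05 m).
It fails at once if the test tile is picked up or leaves the lid's middle panel (z of tile in the frame of tub above 0.146 m or horizontal distance between tile and lid_middle above 0.05 m).
It fails at once if one of the other things on the table is moved by more than 30 mm, lifted or knocked over (distance of any of cup, scoop, vase, spoon_rest, jar, tongs from where it was at the start of the episode above 0.03 m or angle between any of cup, scoop, vase, spoon_rest, jar, tongs's own z axis and vertical above 0.4 rad or height (world z) of any of cup, scoop, vase, spoon_rest, jar, tongs above 0.015 m).
It also fails if it takes over 48 s, if anything falls off the work surface, if the arm or the gripper's body presses on something with over 40 N, if the wrist force passes 120 N, or if a joint passes its speed limit or range.

## Working session

There is one attempt and no reset: what is moved stays moved. The work goes in short steps, Python scripts to look and compute and a tool call to move; the robot and the scene stay as the last step left them, time stands still between calls to the robot, and variables do not carry over. Pictures are saved under pics/ and viewed, and the job is handed in when it is done.

Besides the shell and the picture viewer there is one more tool, called after "Request:" as name(argument=value, ...) on one line, values as JSON. servo_tool: Moves the arm, as the interface text tells. Its arguments: {"type":"object","properties":{"angular":{"type":"array"},"dp":{"type":"array"},"gripper":{"type":"array"}},"required":["angular","dp","gripper"]}

```bash
mkdir -p pics; ls
python3 - <<'E'
from station import ctrl
import cv2,numpy as np
o=ctrl.get_obs()
print(o)
for n in("scene","side","wrist"):
    p,d=ctrl.grab_frame(n); cv2.imwrite(f"pics/a_{n}.png",p[:,:,::-1]); np.savez(f"a_{n}.npz",p=p,d=d,**ctrl.calibration(n)); print(n,ctrl.calibration(n))
E
```

```text
pics
{'t': 0.0, 'joint_positions': array([-1.24879506,  0.62937293,  0.03844004,  1.51841442, -0.02702834,
        0.99629512, -0.01999229]), 'qd': array([ 0.00132619,  0.00058213, -0.001327  , -0.00051866,  0.00091755,
        0.00014221,  0.00123217]), 'joint_torque': array([ 1.46553855e-03, -5.63408482e+01,  1.22683804e+00, -1.93445528e+01,
        1.11808564e-02,  1.03093174e-02, -1.41001843e-05]), 'position': array([0.24553142, 0.60117316, 0.24735681]), 'eef_rot': array([-6.05285152e-01, -3.08234643e+00,  3.04043857e-03]), 'wrist_force': array([-1.07774308, -0.13237907, -0.68388825]), 'ft_torque': array([ 0.00686892,  0.03743404, -0.06614558]), 'gripper_width': 0.9971346676809862}
scene {'fx': 443.08747175377454, 'fy': 443.08747175377454, 'cx': 252.78998521281318, 'cy': 192.63165789563766, 'T': array([[ 0.44097231,  0.67663835, -0.58966429,  1.28551431],
       [ 0.89733405, -0.34577731,  0.27428026, -0.33934825],
       [-0.01830399, -0.65007584, -0.75964884,  1.04347182],
       [ 0.        ,  0.        ,  0.        ,  1.        ]])}
side {'fx': 489.7757362790004, 'fy': 489.7757362790004, 'cx': 256.729717378651, 'cy': 191.86344061449387, 'T': array([[ 0.93054049, -0.23997294,  0.2765997 ,  0.18387737],
       [-0.36576204, -0.57262941,  0.73369863, -1.04080301],
       [-0.0176787 , -0.78390595, -0.62062785,  0.98311579],
       [ 0.        ,  0.        ,  0.        ,  1.        ]])}
wrist {'fx': 281.26889340169646, 'fy': 281.26889340169646, 'cx': 256.9635695509324, 'cy': 188.16932205651761, 'mount': array([[-1.98954930e-05, -9.62125914e-01, -2.72605439e-01,
         6.90862348e-02],
       [ 9.99999630e-01, -2.53584225e-04,  8.22010261e-04,
         4.15398862e-04],
       [-8.60005812e-04, -2.72605322e-01,  9.62125563e-01,
        -1.24628896e-01],
       [ 0.00000000e+00,  0.00000000e+00,  0.00000000e+00,
         1.00000000e+00]])}
```

View pics/a_scene.png

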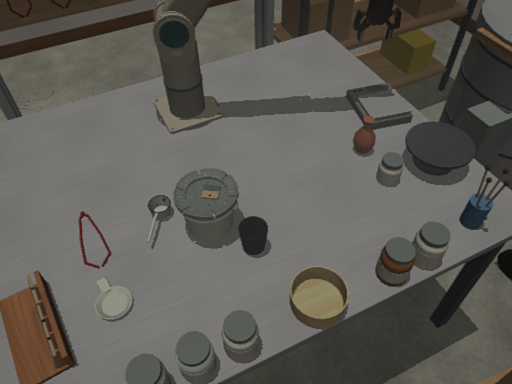

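View pics/a_side.png

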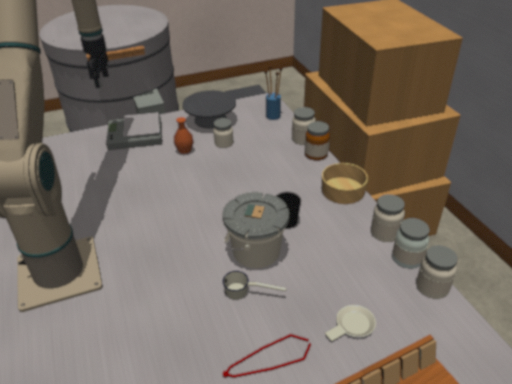

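View pics/a_wrist.png

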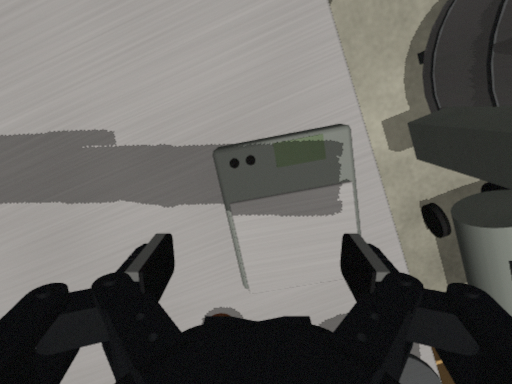

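The scene view shows the tub lid at about (207,193), the scoop at (158,205) and the cup at (253,236). The side view shows the lid at (256,214).

```bash
cat > h.py <<'E'
import numpy as np,cv2
def cloud(d,K,T):
    v,u=np.mgrid[0:d.shape[0],0:d.shape[1]]
    P=np.stack([(u-K[2])/K[0]*d,(v-K[3])/K[1]*d,d,np.ones_like(d)],-1)
    return (P@T.T)[...,:3]
def topdown(p,K,T,z,c,half=0.11,n=440):
    # orthographic resample onto plane z; row0 = +x, col0=+y
    t=np.linspace(half,-half,n); X,Y=np.meshgrid(c[0]+t,c[1]+t,indexing='ij')
    W=np.stack([X,Y,np.full_like(X,z),np.ones_like(X)],-1)
    C=W@np.linalg.inv(T).T
    return cv2.remap(p,(C[...,0]/C[...,2]*K[0]+K[2]).astype(np.float32),(C[...,1]/C[...,2]*K[1]+K[3]).astype(np.float32),cv2.INTER_LINEAR)
E
python3 - <<'E'
from h import *
from scipy.optimize import least_squares
for n,(u0,v0) in dict(scene=(207,195),side=(256,214)).items():
    f=np.load(f"a_{n}.npz");K=[f[k] for k in("fx","fy","cx","cy")]
    P=cloud(f["d"],K,f["T"])
    c=P[v0,u0];print(n,c)
    m=(P[...,2]>.122)&(P[...,2]<.155)&(np.hypot(P[...,0]-c[0],P[...,1]-c[1])<.12)
    Q=P[m]; (x,y),r=cv2.minEnclosingCircle((Q[:,:2]*1000).astype(np.float32)); print(len(Q),x,y,r,np.percentile(Q[:,2],[5,25,50,75,95]))
    np.save(f"c_{n}.npy",[x/1000,y/1000])
    im=topdown(f["p"],K,f["T"],.139,(x/1000,y/1000)); cv2.imwrite(f"pics/td_{n}.png",np.clip(im[:,:,::-1]*1.6,0,255))
    # objects near
    for nm,lo,hi in(("cup",.07,.1),("low",.02,.07)):
        m=(P[...,2]>lo)&(P[...,2]<hi)&(np.hypot(P[...,0]-c[0],P[...,1]-c[1])<.25)
        k,lab,st,ce=cv2.connectedComponentsWithStats(m.astype(np.uint8))
        for i in range(1,k):
            if st[i,4]>60: Z=P[lab==i]; print(nm,st[i],Z.min(0),Z.max(0))
E
```

```text
scene [ 0.53361759 -0.12542975  0.13728023]
2666 524.3511352539062 -125.19219970703125 88.67695617675781 [0.12928907 0.13241586 0.13713376 0.1402335  0.14348503]
cup [183 202  55  28 269] [ 0.52288794 -0.19912821  0.07007396] [ 0.59988042 -0.04631601  0.09980193]
cup [238 216  30  27 283] [ 0.61161439 -0.08801259  0.07015343] [ 0.69101693 -0.00856183  0.08884551]
low [147 195  24  47 351] [ 0.38482243 -0.31216061  0.02016317] [ 0.53167015 -0.20940281  0.04746672]
low [185 211  49  28 401] [ 0.5235689  -0.19747528  0.02015745] [ 0.59684638 -0.0629419   0.06994768]
low [240 220  26  17 281] [ 0.61449694 -0.07816021  0.02014829] [ 0.66147015 -0.01277035  0.0698742 ]
low [240 235  27  17 206] [ 0.64355362 -0.08565783  0.02000758] [ 0.6898594  -0.01962908  0.06992904]
side [ 0.52432805 -0.12857767  0.13828114]
2496 523.0299682617188 -126.77906799316406 89.21690368652344 [0.13039459 0.13326577 0.13818456 0.14103616 0.14459702]
cup [276 191  25  22 189] [ 0.63015108 -0.08953602  0.07000922] [ 0.69040303 -0.00608358  0.09031868]
cup [229 233  54  19 368] [ 0.44739911 -0.20250145  0.07004941] [ 0.58535807 -0.11247573  0.09982923]
low [280 196  19  12 135] [ 0.64566897 -0.05365817  0.02967443] [ 0.68613063 -0.0086747   0.06992474]
low [287 208  13  17 122] [ 0.63858695 -0.08707865  0.02017837] [ 0.68130028 -0.06756987  0.06986981]
low [224 232  58  33 599] [ 0.43876929 -0.19961973  0.02005944] [ 0.58176922 -0.06625406  0.06993717]
low [222 270  64  26 507] [ 0.38831273 -0.31498274  0.02004679] [ 0.52876661 -0.20788292  0.04889962][ WARN:0@2.074] global loadsave.cpp:1063 imwrite_ Unsupported depth image for selected encoder is fallbacked to CV_8U.
```

```bash
python3 -c "
import cv2,numpy as np
cv2.imwrite('pics/td.png',cv2.resize(np.hstack([cv2.imread('pics/td_scene.png'),cv2.imread('pics/td_side.png')]),(800,400)))"
```

```text
(no output)
```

View pics/td.png

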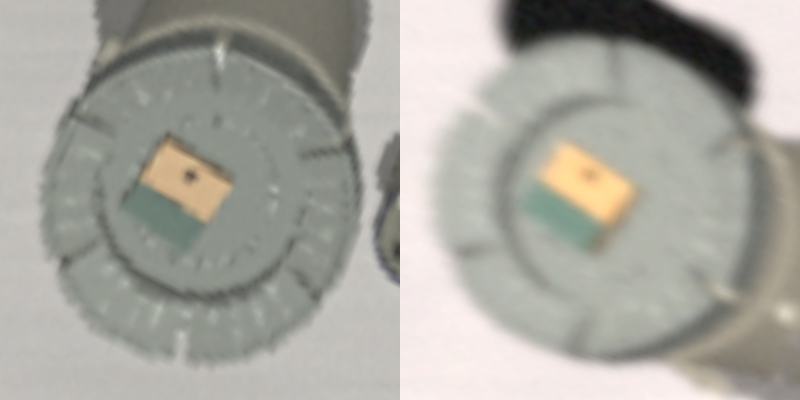

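The lid centre is near (0.524, -0.126). In the top-down resample the slots sit at about -8° + 60k, so the sections are centred at about 22° + 60k. I'll move over with the gripper shut.

Request:
servo_tool(angular=[[0,0,0],[0,0,0],[0,0,0],[0,0,0],[0,0,0]], dp=[[-0.015,-0.015,0],[-0.025,-0.024,0],[-0.025,-0.024,0],[-0.025,-0.024,0],[-0.025,-0.024,0]], gripper=[-1,-1,-1,-1,-1])

```text
t: 0.57
position: [0.3105, 0.4538, 0.248]
eef_rot: [-0.605, -3.083, 0.001]
wrist_force: [1.2, -0.3, 0.2]
gripper_width: 0.299
```

Request:
servo_tool(angular=[[0,0,0],[0,0,0],[0,0,0],[0,0,0],[0,0,0]], dp=[[-0.025,-0.024,0],[-0.025,-0.024,0],[-0.025,-0.024,0],[-0.025,-0.024,0],[-0.025,-0.024,0]], gripper=[-1,-1,-1,-1,-1])

```text
t: 0.98
position: [0.3809, 0.2955, 0.2483]
eef_rot: [-0.605, -3.083, 0.0]
wrist_force: [0.5, -1.0, -0.8]
gripper_width: -0.0
```

Request:
servo_tool(angular=[[0,0,0],[0,0,0],[0,0,0],[0,0,0],[0,0,0]], dp=[[-0.025,-0.024,0],[-0.025,-0.024,0],[-0.025,-0.024,0],[-0.025,-0.024,0],[-0.025,-0.024,0]], gripper=[-1,-1,-1,-1,-1])

```text
t: 1.4
position: [0.4512, 0.1372, 0.2483]
eef_rot: [-0.605, -3.083, -0.0]
wrist_force: [1.1, 1.2, -0.0]
gripper_width: 0.0
```

Request:
servo_tool(angular=[[0,0,0],[0,0,0],[0,0,0],[0,0,0],[0,0,0]], dp=[[-0.025,-0.024,0],[-0.025,-0.024,0],[-0.025,-0.024,0],[-0.025,-0.024,0],[-0.01,-0.01,0]], gripper=[-1,-1,-1,-1,-1])

```text
t: 1.82
position: [0.5142, -0.0065, 0.2484]
eef_rot: [0.614, 3.079, -0.004]
wrist_force: [-0.2, -0.6, 0.3]
gripper_width: -0.002
```

Run:
```python
from station import ctrl
from h import *
from scipy.spatial.transform import Rotation as Ro
o=ctrl.get_obs(); p,d=ctrl.grab_frame("wrist"); c=ctrl.calibration("wrist")
Tt=np.eye(4);Tt[:3,:3]=Ro.from_rotvec(o["eef_rot"]).as_matrix();Tt[:3,3]=o["position"]
print(o["position"],o["joint_positions"].round(2))
T=Tt@c["mount"];K=[c[k] for k in("fx","fy","cx","cy")]
im=topdown(p,K,T,.139,(.524,-.126)); cv2.imwrite("pics/b.png",np.hstack([cv2.resize(p[:,:,::-1],(440,330)),cv2.resize(im[:330*0+440,:,::-1],(330,330))]))
P=cloud(d,K,T);m=(d>0)&(P[...,2]>.122)&(P[...,2]<.155)&(np.hypot(P[...,0]-.524,P[...,1]+.126)<.12);Q=P[m];print(len(Q),cv2.minEnclosingCircle((Q[:,:2]*1000).astype(np.float32)))
```

```text
[ 0.51419442 -0.00648557  0.24836452] [-0.12  0.44  0.1   1.9  -0.05  0.81  1.19]
20782 ((523.27783203125, -125.44114685058594), 87.72311401367188)
```

View pics/b.png

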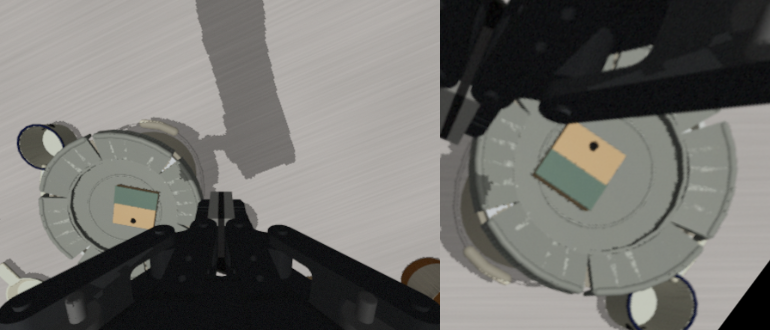

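The lid centre is confirmed at (0.5235, -0.126). Now the first press, on the 82° section.

Request:
servo_tool(angular=[[0,0,0],[0,0,0],[0,0,0],[0,0,0],[0,0,0]], dp=[[-0.017,-0.016,0.01],[-0.0176,-0.0157,0.025],[0,0,0.025],[0,0,0.018],[0,0,0]], gripper=[-1,-1,-1,-1,-1])

```text
t: 2.28
position: [0.5299, -0.043, 0.1668]
eef_rot: [-0.604, -3.075, 0.001]
wrist_force: [-1.4, 0.8, 0.2]
gripper_width: -0.002
```

Request:
servo_tool(angular=[[0,0,0],[0,0,0],[0,0,0],[0,0,0],[0,0,0]], dp=[[0,0,0.004],[0,0,0.004],[0,0,0.004],[0,0,0.003],[0,0,0.002]], gripper=[-1,-1,-1,-1,-1])

```text
t: 2.7
position: [0.5332, -0.043, 0.1537]
eef_rot: [0.604, 3.082, 0.001]
wrist_force: [0.3, 1.9, 5.6]
gripper_width: 0.004
```

Request:
servo_tool(angular=[[0,0,0],[0,0,0],[0,0,0]], dp=[[-0.002,-0.004,0.002],[0,0,0.002],[0,0,0]], gripper=[-1,-1,-1])

```text
t: 2.95
position: [0.5334, -0.0432, 0.1528]
eef_rot: [0.601, 3.083, 0.009]
wrist_force: [-8.2, 10.8, 30.4]
gripper_width: 0.003
```

Request:
servo_tool(angular=[[0,0,0],[0,0,0],[0,0,0],[0,0,0],[0,0,0]], dp=[[0,0,-0.02],[0.018,-0.02,-0.005],[0.018,-0.02,0],[0.017,-0.02,0],[0,0,0.005]], gripper=[-1,-1,-1,-1,-1])

```text
t: 3.37
position: [0.4562, -0.0862, 0.17]
eef_rot: [-0.612, -3.078, 0.004]
wrist_force: [-0.4, -0.5, 0.2]
gripper_width: -0.005
```

```bash
cat > look.py <<'E'
import sys
from station import ctrl
from h import *
tag=sys.argv[1]; ims=[]
o=ctrl.get_obs();print(o["t"],o["position"],o["wrist_force"])
for n in("scene","side"):
    p,d=ctrl.grab_frame(n);c=ctrl.calibration(n);K=[c[k] for k in("fx","fy","cx","cy")]
    P=cloud(d,K,c["T"]);X=P[...,0]-.5235;Y=P[...,1]+.126;r=np.hypot(X,Y);a=np.degrees(np.arctan2(Y,X))
    out=[]
    for s in range(22,360,60):
        m=(d>0)&(r>.074)&(r<.085)&(np.abs((a-s+180)%360-180)<24)&(P[...,2]>.125)&(P[...,2]<.15)
        out.append((s,int(m.sum()),round(float(np.median(P[...,2][m]))*1000,1) if m.sum() else None))
    print(n,out)
    m=(P[...,2]>.122)&(P[...,2]<.15)&(r<.11);print(cv2.minEnclosingCircle((P[m][:,:2]*1000).astype(np.float32)))
    ims.append(topdown(p,K,c["T"],.137,(.5235,-.126),n=380))
cv2.imwrite(f"pics/{tag}.png",np.clip(np.hstack(ims)[:,:,::-1]*1.5,0,255).astype(np.uint8))
E
python3 look.py c
```

```text
3.3667 [ 0.45622147 -0.08624135  0.16995367] [-0.39814532 -0.51871799  0.1633838 ]
scene [(22, 84, 141.7), (82, 75, 136.4), (142, 81, 140.7), (202, 90, 141.3), (262, 75, 142.0), (322, 96, 141.4)]
((523.0154418945312, -124.94458770751953), 90.33096313476562)
side [(22, 74, 142.6), (82, 61, 137.5), (142, 49, 142.0), (202, 72, 142.3), (262, 101, 141.8), (322, 78, 142.8)]
((520.4677124023438, -125.52978515625), 89.80907440185547)
```

View pics/c.png

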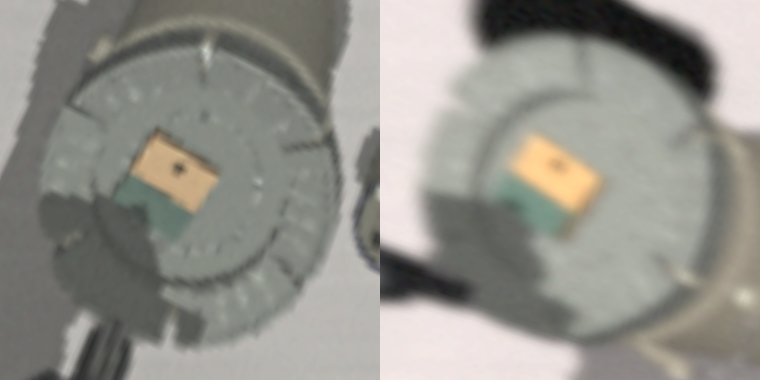

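The depth bands show section 82° shut, at 136.4 mm against about 142 mm for the others. The tile is unmoved. Pressing 142° next.

Request:
servo_tool(angular=[[0,0,0],[0,0,0],[0,0,0],[0,0,0],[0,0,0]], dp=[[0,0,0.006],[0,0,0.005],[0,0,0.004],[0,0,0.003],[0,0,0.001]], gripper=[-1,-1,-1,-1,-1])

```text
t: 3.88
position: [0.4624, -0.0828, 0.1523]
eef_rot: [0.604, 3.081, 0.001]
wrist_force: [-7.9, 2.6, 40.7]
gripper_width: 0.002
```

Request:
servo_tool(angular=[[0,0,0],[0,0,0]], dp=[[0,0,0.001],[0,0,0]], gripper=[-1,-1])

```text
t: 4.05
position: [0.4623, -0.0829, 0.1523]
eef_rot: [0.604, 3.081, 0.002]
wrist_force: [-7.7, 2.9, 39.8]
gripper_width: -0.003
```

Request:
servo_tool(angular=[[0,0,0],[0,0,0],[0,0,0],[0,0,0],[0,0,0]], dp=[[0,0,-0.022],[-0.006,-0.024,0],[-0.006,-0.024,0],[-0.005,-0.023,0],[0,0,0.002]], gripper=[-1,-1,-1,-1,-1])

```text
t: 4.47
position: [0.4497, -0.1604, 0.1692]
eef_rot: [0.614, 3.08, -0.005]
wrist_force: [-1.6, -0.2, 0.4]
gripper_width: -0.001
```

Request:
servo_tool(angular=[[0,0,0],[0,0,0],[0,0,0],[0,0,0],[0,0,0]], dp=[[0,0,0.006],[0,0,0.005],[0,0,0.005],[0,0,0.003],[0,0,0.001]], gripper=[-1,-1,-1,-1,-1])

```text
t: 4.88
position: [0.4503, -0.1547, 0.152]
eef_rot: [0.603, 3.083, 0.001]
wrist_force: [-10.1, 2.0, 51.5]
gripper_width: 0.002
```

Request:
servo_tool(angular=[[0,0,0],[0,0,0],[0,0,0],[0,0,0],[0,0,0]], dp=[[0,0,-0.022],[-0.026,-0.007,0],[-0.026,-0.007,0],[-0.025,-0.007,0],[0,0,0.002]], gripper=[-1,-1,-1,-1,-1])

```text
t: 5.3
position: [0.5186, -0.206, 0.1692]
eef_rot: [0.603, 3.076, -0.002]
wrist_force: [1.1, -1.1, -1.3]
gripper_width: -0.003
```

Request:
servo_tool(angular=[[0,0,0],[0,0,0],[0,0,0],[0,0,0],[0,0,0]], dp=[[0,0,0.006],[0,0,0.005],[0,0,0.004],[0,0,0.003],[0,0,0.001]], gripper=[-1,-1,-1,-1,-1])

```text
t: 5.72
position: [0.5131, -0.203, 0.1524]
eef_rot: [-0.604, -3.083, -0.001]
wrist_force: [-7.1, 1.9, 31.0]
gripper_width: 0.0
```

Request:
servo_tool(angular=[[0,0,0],[0,0,0],[0,0,0],[0,0,0],[0,0,0]], dp=[[0,0,-0.022],[-0.019,0.018,0],[-0.019,0.018,0],[-0.018,0.018,0],[0,0,0.002]], gripper=[-1,-1,-1,-1,-1])

```text
t: 6.13
position: [0.5902, -0.1699, 0.17]
eef_rot: [0.595, 3.081, 0.006]
wrist_force: [0.9, 0.2, 0.6]
gripper_width: -0.002
```

Request:
servo_tool(angular=[[0,0,0],[0,0,0],[0,0,0],[0,0,0],[0,0,0]], dp=[[0,0,0.006],[0,0,0.005],[0,0,0.004],[0,0,0.003],[0,0,0.001]], gripper=[-1,-1,-1,-1,-1])

```text
t: 6.55
position: [0.5849, -0.1754, 0.1529]
eef_rot: [-0.607, -3.082, -0.001]
wrist_force: [-5.0, 3.3, 21.9]
gripper_width: -0.001
```

Request:
servo_tool(angular=[[0,0,0],[0,0,0],[0,0,0],[0,0,0],[0,0,0]], dp=[[0,0,-0.022],[0.007,0.026,0],[0.007,0.026,0],[0.006,0.025,0],[0,0,0.002]], gripper=[-1,-1,-1,-1,-1])

```text
t: 6.97
position: [0.5961, -0.0896, 0.1709]
eef_rot: [-0.595, -3.083, -0.007]
wrist_force: [0.5, 0.4, -1.0]
gripper_width: -0.003
```

Request:
servo_tool(angular=[[0,0,0],[0,0,0],[0,0,0],[0,0,0],[0,0,0]], dp=[[0,0,0.006],[0,0,0.005],[0,0,0.004],[0,0,0.003],[0,0,0.001]], gripper=[-1,-1,-1,-1,-1])

```text
t: 7.38
position: [0.5959, -0.0979, 0.1529]
eef_rot: [-0.608, -3.081, 0.001]
wrist_force: [-4.1, 0.7, 15.6]
gripper_width: -0.001
```

Request:
servo_tool(angular=[[0,0,0],[0,0,0],[0,0,0],[0,0,0],[0,0,0]], dp=[[0,0,-0.02],[0,0,-0.03],[0,0,-0.03],[0.01,0.03,-0.01],[0.01,0.03,0]], gripper=[-1,-1,-1,-1,-1])

```text
t: 7.8
position: [0.602, -0.0374, 0.2453]
eef_rot: [0.616, 3.074, -0.002]
wrist_force: [0.9, 0.5, -1.1]
gripper_width: 0.003
```

Request:
servo_tool(angular=[[0,0,0],[0,0,0],[0,0,0],[0,0,0],[0,0,0]], dp=[[0.01,0.03,0],[0.01,0.03,0],[0.01,0.03,0],[0,0,0],[0,0,0]], gripper=[-1,-1,-1,-1,-1])

```text
t: 8.22
position: [0.6063, 0.0628, 0.2414]
eef_rot: [-0.601, -3.082, 0.0]
wrist_force: [0.0, -0.0, 0.2]
gripper_width: 0.0
```

```bash
python3 look.py d
```

```text
8.2167 [0.60632642 0.06278704 0.24142908] [ 0.04694782 -0.02962906  0.21156771]
scene [(22, 84, 136.2), (82, 71, 136.3), (142, 66, 136.6), (202, 75, 136.5), (262, 82, 136.3), (322, 106, 136.1)]
((523.078369140625, -126.38532257080078), 89.57829284667969)
side [(22, 66, 137.1), (82, 60, 137.1), (142, 66, 137.2), (202, 77, 137.3), (262, 108, 136.1), (322, 75, 137.0)]
((520.4719848632812, -125.00048828125), 90.66354370117188)
```

View pics/d.png

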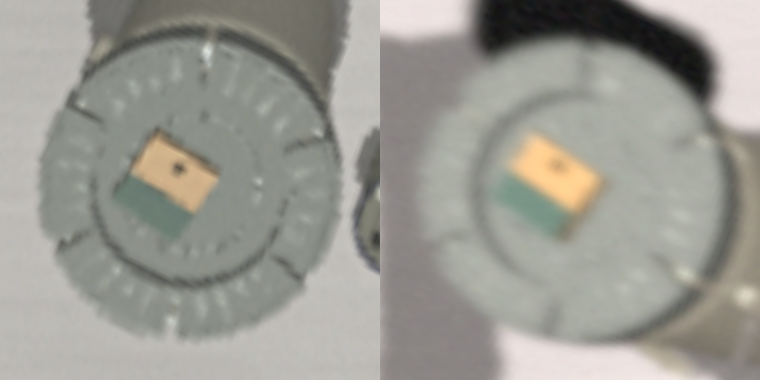

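All six sections now read 136–137 mm in both views. The tile sits where it did, and the hand is clear of everything, so I'm handing in.

```bash
python3 -c "
from station import ctrl
print(ctrl.job_done())"
```

```text
the job is handed in; nothing more can be done
None
```

I pressed each of the six rim sections straight down once with the closed fingertips, about 78–84 mm from the tub's axis. I then lifted the hand well clear and handed the job in at about 8.3 s; no verdict was reported.

- **Rim sections:** in the last depth check all six lie at 136–137 mm in both camera views, against about 142 mm when standing up. That means all are shut.
- **Forces:** the peak wrist force I read was about 52 N vertical, at one section.
- **Tub and tile:** the lid centre stayed within the measuring noise of about 3 mm, and the tile looks unmoved in the before and after pictures.
- **Not checked:** I did not measure the cup, scoop and other objects again afterwards. The hand only went near them above the lid's height, and no unexpected forces appeared.
- **Failed or disagreed:** no check failed. The side view read the sections up to about 1 mm higher than the scene view, within the calibration's 2 mm.

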